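# Bayonet the phototube into the trinocular microscope head

## Robot

A 7-joint arm with a two-finger parallel gripper is mounted at the origin on the work surface. World frame = base frame: x ahead of the robot, y to its left, z up, the work surface at z = 0. Lengths are in m, angles in rad, forces in N, time in s.
With the tool pointing down it reaches from about 0.425 to 0.875 m from the base axis. Payload 4.7 kg.
Tool frame: the origin (TCP) lies at the very end of the fingers, on their centre line; the grasp point (between the pads) lies 19 mm behind it; z points along the fingers, y is the line along which they close (so a half turn about z gives the same grasp; the last joint's range is limited). The gripper opens to 85 mm and grips with 20 to 120 N. Pads are 22 mm wide; open, the fingers measure 114 mm over their backs; the gripper's body (76 mm by 85 mm) begins 54 mm behind the grasp point. The pads swing forward as they close: fully open they stand 13 mm farther back than shut.
Start: joints at [-1.119, 0.321, -0.07, 1.45, 0.023, 1.371, -0.057], TCP at [0.276, 0.589, 0.231] pointing down, gripper open.
Joint ranges: [-2.86, 2.86], [-0.3, 2.09], [-1.38, 1.24], [0.06, 2.45], [-1.56, 4.7], [0.09, 2.05], [-2.69, 2.69]. Speed limits (rad/s): [2.57, 2.57, 3.14, 3.14, 3.14, 3.14, 3.14].

## Interface

Orientations are given as a rotation vector (axis times angle).
In Python, from workcell import r, viewer, workorder gives the robot as it stands. The module is installed in compiled form; this text tells all that it offers.
- The arm moves only by the tool nudge_tcp, called in YAML: its name, and indented under it one key for each argument. Schema: {"type":"object","properties":{"offsets":{"type":"array","items":{"type":"array","items":{"type":"array","items":{"type":"number"},"minItems":7,"maxItems":7},"minItems":1,"maxItems":10},"minItems":1,"maxItems":1},"force":{"type":"number"},"only":{"type":"string"},"quiet":{"type":"boolean"},"lines":{"type":"string"}},"required":["offsets"],"additionalProperties":false}. offsets is a list that holds a single list of rows (three levels of brackets), with 1 to 10 rows, each of 7 numbers: a rotation vector rx, ry, rz in a scale on which 1.0 is pi/2 rad, then dx, dy, dz in shares of the most that a row can go, 1 being 62.5 mm, then the opening from 0.0 (shut) to 1.0 (fully open); each row shifts and turns the commanded pose from where the row before left it, along the tool's axes as they then stand; what a row does not reach is not made up. A row lasts 1/8 s, in which the tool goes at most 0.0625 m and 0.188 rad, less where a joint would pass 70% of its speed; a pose out of reach is approached as far as the arm can. The fingers move at their own pace and stop on an object; force is the grip in N (left out, the last holds). Time passes only in rows, so rows that do not move let the fingers close. The tool returns the time, the measured TCP pose, the force, the opening and the grip force at its end. only (a regular expression) keeps the lines of the reply that match it, lines (a string "A,B") keeps lines A to B, and quiet returns only ok. Input that does not fit is refused with a message, and nothing moves.
- r.get_obs(): the state, without advancing time (a new reading comes with each control period).
- viewer.grab_frame(name): name is "side" or "top" or "wrist"; returns the picture (384x512x3 uint8, red, green, blue); there is no depth.
- viewer.camera_params(name): a dict with "fovy" (degrees; the focal length in pixels is half the picture's height over the tangent of half this angle, whatever the lens; pixels are square), "cx", "cy" (the principal point, pixels), "R" (3x3) and "t" (3): a world point X has camera coordinates R X + t; the wrist camera has in their place "hand_eye" (4x4, takes a point from camera to tool coordinates, whose origin is the TCP and whose axes are the flange's). Camera axes: x right, y down, z forward; pixel columns grow to the right and rows downward; lengths in m; the calibration is good to about 2 mm. A picture is of the moment at which its call begins: read the wrist's pose just before it. camera_params takes no time and is no camera call.
- workorder.close_job(): hands the job in; it is judged then, once.
Trained networks look in the newest picture that a camera, given by its name, has taken for a name from the list of things; names that differ only in an ending like _2 or _b are one class to them, and where a whole thing is asked for, a point or a joint stands for the part that bears it (a point fixed in the world has none). Each returns a list of dicts, best first, with "score" (0 to 1); they miss things now and then, are a little off and sometimes report something else, mostly with a low value. They report only what shows in the picture. A call takes as long as a camera call. They do not tell look-alikes from the thing itself.
- viewer.trace(camera, target): "pixels" (384x512 bool, what is visible of it) and "extent" ([centre column, centre row, width, height] in pixels, round what is visible of it).
- viewer.place_of(camera, target): "point" ([column, row] in pixels: a listed point, or the origin of a listed thing).
The state is a dict: "time_s": time; "q": joint angles; "qd": joint speeds; "joint_torque": joint torques, N m; "ee_pos": TCP position; "ee_rot": TCP orientation; "wrist_force": force on the tool from outside, world axes, zero at the start; "moment": the same for the moment, N m; "width": opening from 0.0 (shut) to 1.0 (fully open); "grip_force": force on a finger pad.
Only numpy, scipy, OpenCV 4.12 (cv2) and the standard library are available. Lean on these libraries where they do the work, as an engineer would, in place of code of your own. Each camera call takes 0.05 s, during which the arm holds its last target. There are 200 camera calls.

## Task

Refit the camera phototube to the photo port on top of the microscope head: enter it upright, feel gently for the two slots, push it down against the spring and turn it clockwise to the stop, so that it springs up locked in the bayonet, then let go. Do not force the head, tip the tube over or disturb the tablet, the slide box and the loose eyepiece.

Things in the scene. Friction and masses are not known exactly. Their poses are not given: they have to be found in the camera images.
- phototube: Loose camera phototube standing upright on the blue mat (3 mm thick), 83 mm tall, 0.13 to 0.25 kg. Origin: centre of its lower end; z up its axis. Steel spigot 34 mm in diameter, z 0 to 23 mm, tapering to 30 mm in its lowest 3 mm; grey flange 55 mm in diameter, z 23 to 29 mm; round black barrel 40 mm in diameter, z 29 to 75 mm; silver camera thread 31 mm in diameter to z 83 mm.
- tube_lug (a point): Outer end of one of the two brass bayonet lugs on the spigot (phototube +x side, 22.5 mm from the axis, z 14 mm). The other lug is across the axis, so the tube works either way round. Lugs: 8 mm wide, z 12 to 16 mm, reaching from the spigot to 22.5 mm from the axis. A red mark on the flange's top lies over each lug.
- tube_grip (a point): Middle of the phototube's round black barrel, on its axis, 55 mm above its lower end. Grip here from above, at any yaw; the barrel is 40 mm wide.
- head: White trinocular microscope head, fixed in a bench holder (round foot 112 mm in diameter). Origin: on the port's axis at bench height; z up. Its two black eyepiece tubes point to its +x, 145 mm high, reach 155 mm out from the axis. Prisms and collar are delicate: nothing may load the head with more than 40 N in all (against the bayonet's stop that is some 0.7 N m).
- port (a point): Centre of the photo port's top face, on top of the head 145 mm above the bench; axes as the head's. An aluminium collar 63 mm in diameter, its bore 36 mm in diameter, with two slots for the lugs, a half turn apart. With the spigot in the bore and the lugs resting on the collar between slots, the tube's lower end is 12 mm below this point.
- slot (a point): Where one slot nominally lies: 21 mm from the port's axis along the head's +x, on the collar's top face (the other is across the axis, towards -x). Slots are 9.6 mm wide, marked red. The collar is firmly clamped but at an angle that suits the camera: the true slots stand up to 0.40 rad either way round from here, so find them by feel or by sight.
- seat (a point): Top of the spring-loaded seat at rest in the port, 14 mm below the port's top face. The tube's lower end meets it after the lugs drop into the slots: 4 N there, 0.6 N more per mm. Lower end 21 mm below the port's face: the lugs clear the collar's 5 mm roof and the tube can turn. At 23 mm the flange meets the collar.
- stop (a point): Nominal locked place of a lug: from the slot it turns only clockwise seen from above, by 60 degrees (1.05 rad) to a solid stop; it shifts with the slots. Small yellow marks. Eased off there, the seat lifts the lugs 3 mm into pockets in the roof: tube's lower end 18 mm below the port's face, flange 5 mm above the collar. That is locked.
- eyepiece: Spare eyepiece standing on the bench, black and steel, 35 mm in diameter, 52 mm tall, origin at the centre of its underside. Leave alone.
- slidebox: Wooden slide box 101 x 87 x 35 mm lying on the bench, origin at the centre of its underside. Leave alone.
- tablet: Tablet computer 165 x 245 x 9 mm lying on the bench with a stained section on its screen, origin at the centre of its underside. Leave alone.
There are look-alikes about, which are no part of the job. What is meant by the phototube is not orange, and is the smaller of those in its own colour.

How it is judged:
By the outcome, as a careful person would: the job done as asked, in the order asked, and still so for the second after the job is handed in, with the robot touching nothing.
It also fails if it takes over 67 s, if anything falls off the work surface, if the arm or the gripper's body presses on something with over 40 N, if the wrist force passes 120 N, or if a joint passes its speed limit or range.

## Working session

There is one attempt and no reset: what is moved stays moved. The work goes in short steps, Python scripts to look and compute and a tool call to move; the robot and the scene stay as the last step left them, time stands still between calls to the robot, and variables do not carry over. Pictures are saved under pics/ and viewed, at most 10 in all, crops included, and the job is handed in when it is done.

```bash
mkdir -p pics; cat > h.py <<'E'
import numpy as np, cv2
from scipy.spatial.transform import Rotation as Ro
from workcell import r, viewer, workorder
def cam(n,obs=None):
    p=viewer.camera_params(n)
    f=192/np.tan(np.radians(p["fovy"])/2)
    if "R" in p: R=np.array(p["R"]);t=np.array(p["t"])
    else:
        H=np.array(p["hand_eye"]);T=np.eye(4);T[:3,:3]=Ro.from_rotvec(obs["ee_rot"]).as_matrix();T[:3,3]=obs["ee_pos"]
        M=np.linalg.inv(T@H);R=M[:3,:3];t=M[:3,3]
    return f,p["cx"],p["cy"],R,t
def ray(c,uv):
    f,cx,cy,R,t=c
    return -R.T@t, R.T@np.array([(uv[0]-cx)/f,(uv[1]-cy)/f,1])
def onz(c,uv,z):
    o,d=ray(c,uv); return o+d*(z-o[2])/d[2]
def proj(c,X):
    f,cx,cy,R,t=c; p=R@np.array(X)+t; return np.array([cx+f*p[0]/p[2],cy+f*p[1]/p[2]])
E
python3 - <<'E'
from h import *
o=r.get_obs();print(o["ee_pos"],o["ee_rot"],o["time_s"],o["wrist_force"])
ims=[viewer.grab_frame(n) for n in("top","side")]
for n,im in zip(("top","side"),ims): cv2.imwrite(f"pics/{n}0.png",im[...,::-1])
for n in("top","side"):
    c=cam(n);print(n,(-c[3].T@c[4]).round(3),c[0])
    for t,z in(("phototube",.003),("tube_grip",.058),("head",0),("port",.145),("slot",.145),("tablet",0),("eyepiece",0)):
        for d in viewer.place_of(n,t)[:3]: print(t,round(d["score"],2),np.round(d["point"],1),onz(c,d["point"],z).round(3))
E
```

```text
[0.27533809 0.58821673 0.23022202] [-6.81964696e-01 -3.06633850e+00  2.95644361e-03] 0.0 [-0.4210867  -0.81045773 -0.68346136]
top [ 0.392 -0.007  1.286] 461.26315953384517
phototube 0.89 [171.9 265.8] [0.321 0.221 0.003]
phototube 0.62 [244.9 239.9] [0.391 0.02  0.003]
phototube 0.52 [191.8 212.2] [0.469 0.168 0.003]
tube_grip 0.81 [165.9 272. ] [0.308 0.227 0.058]
tube_grip 0.7 [246.4 242.2] [0.385 0.015 0.058]
tube_grip 0.58 [189. 214.] [0.461 0.168 0.058]
head 0.8 [274.2 176.5] [ 0.568 -0.063  0.   ]
port 0.72 [275.2 169.6] [ 0.566 -0.059  0.145]
slot 0.95 [278.2 160.5] [ 0.589 -0.067  0.145]
tablet 0.79 [385.  190.3] [ 0.528 -0.373  0.   ]
eyepiece 0.58 [200.9 140.9] [0.671 0.144 0.   ]
side [-0.099 -0.6    0.749] 397.078569325454
phototube 0.76 [217.6 200.7] [0.483 0.178 0.003]
phototube 0.75 [160.4 217.7] [0.311 0.225 0.003]
phototube 0.72 [234.3 242.5] [0.401 0.003 0.003]
tube_grip 0.86 [228.7 221.1] [0.407 0.031 0.058]
tube_grip 0.77 [161.4 196.8] [0.333 0.242 0.058]
tube_grip 0.55 [215.4 191.4] [0.463 0.16  0.058]
head 0.7 [293.2 227.1] [ 0.568 -0.059  0.   ]
port 0.94 [301.3 185.1] [ 0.578 -0.065  0.145]
slot 0.91 [309.4 180.1] [ 0.612 -0.064  0.145]
tablet 0.85 [378.7 300.9] [ 0.524 -0.369  0.   ]
tablet 0.42 [306.2 183.6] [0.759 0.058 0.   ]
eyepiece 0.49 [273.  185.6] [0.669 0.123 0.   ]
eyepiece 0.47 [306.2 182.8] [0.762 0.061 0.   ]
```

```bash
python3 - <<'E'
import cv2
a=cv2.imread("pics/top0.png")[110:310,120:430];b=cv2.imread("pics/side0.png")[120:330,110:430]
cv2.imwrite("pics/tc.png",cv2.resize(a,None,fx=2.5,fy=2.5,interpolation=2));cv2.imwrite("pics/sc.png",cv2.resize(b,None,fx=2.5,fy=2.5,interpolation=2))
E
```

```text
(no output)
```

View pics/tc.png

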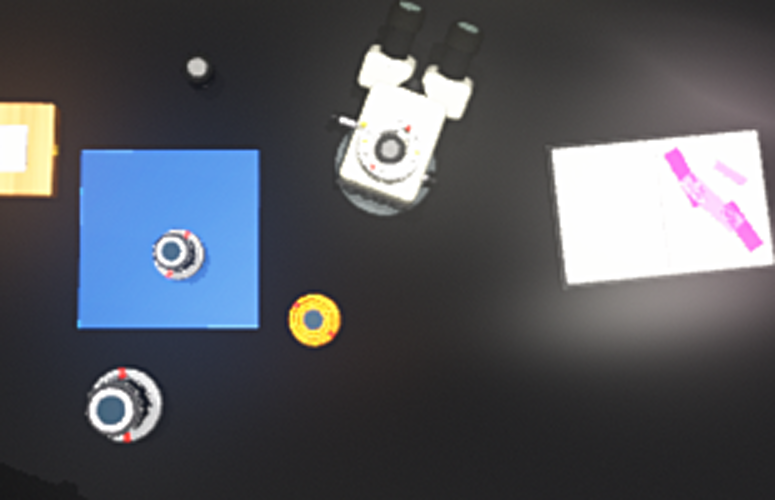

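View pics/sc.png

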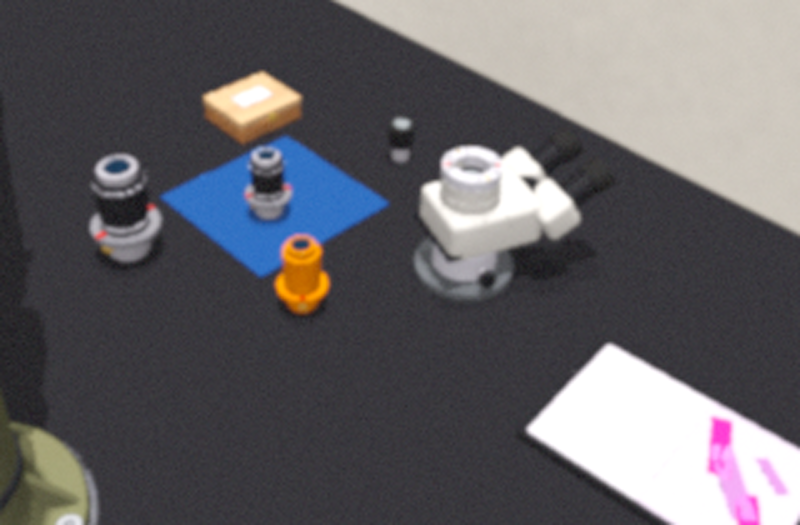

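The target is the black tube on the mat, at about (178,252) in the top crop. The orange tube and the larger black one are look-alikes. The port's red marks are at about (407,128) and (372,167). Next I'll measure the yaws.

```bash
python3 - <<'E'
from h import *
im=cv2.imread("pics/top0.png");c=cam("top")
h=cv2.cvtColor(im,cv2.COLOR_BGR2HSV)
m=(((h[...,0]<8)|(h[...,0]>172))&(h[...,1]>90)&(h[...,2]>80)).astype(np.uint8)
n,l,s,ce=cv2.connectedComponentsWithStats(m)
for i in range(1,n):
    if s[i,4]>2: print(s[i,4],ce[i].round(1),"z.032",onz(c,ce[i],.032)[:2].round(4),"z.145",onz(c,ce[i],.145)[:2].round(4))
print(np.array(viewer.camera_params("wrist")["hand_eye"]).round(3))
o=r.get_obs();print(Ro.from_rotvec(o["ee_rot"]).as_matrix().round(3))
E
```

```text
4 [282.8 161. ] z.032 [ 0.6069 -0.0852] z.145 [ 0.5875 -0.0781]
4 [194.2 203.8] z.032 [0.49   0.1574] z.145 [0.4812 0.1426]
3 [187.3 219.3] z.032 [0.4476 0.1758] z.145 [0.4426 0.1593]
4 [238.  231.5] z.032 [0.414  0.0382] z.145 [0.412  0.0341]
4 [253.  243.8] z.032 [ 0.3808 -0.0023] z.145 [ 0.3818 -0.0028]
13 [168.4 259. ] z.032 [0.341  0.2258] z.145 [0.3456 0.2049]
12 [170.2 284.8] z.032 [0.2726 0.2199] z.145 [0.2833 0.1995]
[[-0.001 -0.957 -0.29   0.075]
 [ 1.    -0.001 -0.001 -0.001]
 [ 0.    -0.29   0.957 -0.142]
 [ 0.     0.     0.     1.   ]]
[[-0.906  0.424  0.   ]
 [ 0.424  0.906  0.   ]
 [-0.     0.    -1.   ]]
```

Careful with the scale: shifts go in shares of 62.5 mm and turns go in shares of pi/2 rad. That gives: -0.044 m is -0.704, -0.0374 m is -0.5984.

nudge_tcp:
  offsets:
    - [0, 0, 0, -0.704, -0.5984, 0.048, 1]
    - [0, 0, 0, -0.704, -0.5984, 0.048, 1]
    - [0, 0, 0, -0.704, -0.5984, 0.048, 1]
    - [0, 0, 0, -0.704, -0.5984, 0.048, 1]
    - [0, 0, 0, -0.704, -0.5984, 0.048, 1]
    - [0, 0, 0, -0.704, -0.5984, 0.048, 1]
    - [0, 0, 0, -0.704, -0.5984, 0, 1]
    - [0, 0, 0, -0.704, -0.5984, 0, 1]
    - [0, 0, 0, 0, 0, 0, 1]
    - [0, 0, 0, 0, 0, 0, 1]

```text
refused: offsets: the value is too long (schema: maxItems 1). Nothing was moved.
```

Refused on format, not on reach. It needs a list holding one list of rows, three levels of brackets.

nudge_tcp:
  offsets:
    - [[0, 0, 0, -0.704, -0.5984, 0.048, 1], [0, 0, 0, -0.704, -0.5984, 0.048, 1], [0, 0, 0, -0.704, -0.5984, 0.048, 1], [0, 0, 0, -0.704, -0.5984, 0.048, 1], [0, 0, 0, -0.704, -0.5984, 0.048, 1], [0, 0, 0, -0.704, -0.5984, 0.048, 1], [0, 0, 0, -0.704, -0.5984, 0, 1], [0, 0, 0, -0.704, -0.5984, 0, 1], [0, 0, 0, 0, 0, 0, 1], [0, 0, 0, 0, 0, 0, 1]]

```text
time_s: 2.05
ee_pos: [0.4674, 0.1691, 0.2135]
ee_rot: [-0.682, -3.066, -0.001]
wrist_force: [-0.0, -0.3, -0.0]
width: 1.0
grip_force: 0.0
```

```bash
cat > w.py <<'E'
from h import *
import sys
def look(name,tg,z,box=None):
    o=r.get_obs();im=viewer.grab_frame("wrist");c=cam("wrist",o)
    print(o["time_s"],np.round(o["ee_pos"],4),np.round(o["q"],2))
    for t,zz in tg:
        for d in viewer.place_of("wrist",t)[:3]: print(t,round(d["score"],2),np.round(d["point"],1),onz(c,d["point"],zz).round(4))
    bgr=im[...,::-1].copy();cv2.imwrite(f"pics/{name}.png",bgr)
    h=cv2.cvtColor(bgr,cv2.COLOR_BGR2HSV)
    m=(((h[...,0]<8)|(h[...,0]>172))&(h[...,1]>110)&(h[...,2]>80)).astype(np.uint8)
    n,l,s,ce=cv2.connectedComponentsWithStats(m)
    for i in range(1,n):
        if s[i,4]>8: print("red",s[i,4],ce[i].round(1),onz(c,ce[i],z)[:2].round(4))
    return c,bgr
E
python3 - <<'E'
from w import *
look("w1",[("tube_grip",.058),("phototube",.003),("tube_lug",.017)],.032)
E
```

```text
2.05 [0.4674 0.1691 0.2135] [-0.65 -0.    0.26  1.86 -0.    1.29  0.73]
tube_grip 0.87 [257.6 181.1] [0.4681 0.1669 0.058 ]
tube_grip 0.71 [ 92.8 179.7] [0.3975 0.0199 0.058 ]
phototube 0.96 [234.8   9.2] [0.3095 0.216  0.003 ]
phototube 0.92 [255.2 166.9] [0.4643 0.1655 0.003 ]
phototube 0.79 [117.3 169.8] [0.3993 0.0191 0.003 ]
tube_lug 0.86 [253.6  31.7] [0.3385 0.2234 0.017 ]
tube_lug 0.78 [132.6 177.4] [0.414  0.0371 0.017 ]
red 94 [253.7  29.2] [0.3393 0.2234]
red 32 [256.2 154. ] [0.4469 0.1752]
red 25 [126.5 179.1] [0.4122 0.0373]
```

View pics/w1.png

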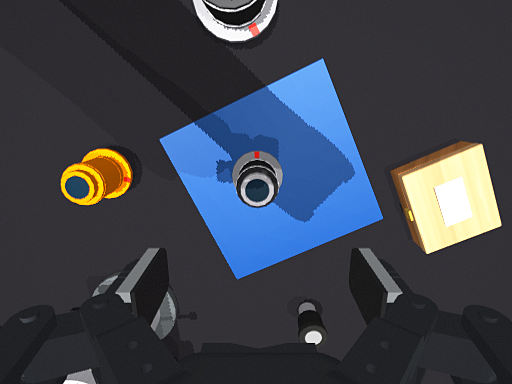

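Mat, tube and red mark (256,154) are clear, with the tube centred at (257,187) between the fingers. Descending and gripping.

Scaled: 0.045 m is 0.72, 0.03 m is 0.48.

nudge_tcp:
  offsets:
    - [[0, 0, 0, -0.032, -0.0256, 0.72, 1], [0, 0, 0, 0, 0, 0.72, 1], [0, 0, 0, 0, 0, 0.72, 1], [0, 0, 0, 0, 0, 0.48, 1], [0, 0, 0, 0, 0, 0.152, 1], [0, 0, 0, 0, 0, 0, 1], [0, 0, 0, 0, 0, 0, 0.3], [0, 0, 0, 0, 0, 0, 0.3], [0, 0, 0, 0, 0, 0, 0.3], [0, 0, 0, 0, 0, 0, 0.3]]
  force: 60

```text
time_s: 3.5
ee_pos: [0.4696, 0.1665, 0.04]
ee_rot: [0.682, 3.065, 0.002]
wrist_force: [-0.4, -0.5, 5.9]
width: 0.451
grip_force: 60.1
```

nudge_tcp:
  offsets:
    - [[0, 0, 0, 0, 0, 0, 0], [0, 0, 0, 0, 0, 0, 0]]
  force: 60

```text
time_s: 3.75
ee_pos: [0.4696, 0.1665, 0.04]
ee_rot: [0.682, 3.065, 0.002]
wrist_force: [-0.5, -1.0, 5.6]
width: 0.454
grip_force: 60.1
```

Scaled: -0.05 m is -0.8, -0.02 m is -0.32.

nudge_tcp:
  offsets:
    - [[0, 0, 0, 0, 0, -0.32, 0], [0, 0, 0, 0, 0, -0.8, 0], [0, 0, 0, 0, 0, -0.8, 0], [0, 0, 0, 0, 0, -0.8, 0], [0, 0, 0, 0, 0, -0.32, 0], [0, 0, 0, 0, 0, 0, 0]]

```text
time_s: 4.5
ee_pos: [0.4694, 0.1665, 0.2302]
ee_rot: [0.682, 3.064, 0.004]
wrist_force: [0.8, -0.5, -2.8]
width: 0.454
grip_force: 60.6
```

nudge_tcp:
  offsets:
    - [[0, 0, 0, -0.32, -0.224, 0, 0], [0, 0, 0, -0.64, -0.416, 0, 0], [0, 0, 0, -0.64, -0.416, 0, 0], [0, 0, 0, -0.64, -0.416, 0, 0], [0, 0, 0, -0.64, -0.416, 0, 0], [0, 0, 0, -0.64, -0.416, 0, 0], [0, 0, 0, -0.608, -0.352, 0, 0], [0, 0, 0, 0, 0, 0, 0], [0, 0, 0, 0, 0, 0, 0]]

```text
time_s: 5.62
ee_pos: [0.631, -0.0929, 0.2267]
ee_rot: [-0.682, -3.063, 0.0]
wrist_force: [-0.2, 0.5, -1.9]
width: 0.453
grip_force: 60.7
```

```bash
python3 - <<'E'
from w import *
c,b=look("w2",[("port",.145),("slot",.145),("head",0),("stop",.145)],.145)
print(proj(c,[.57,-.062,.145]))
E
```

```text
5.625 [ 0.631  -0.0929  0.2267] [-0.3   0.32  0.51  1.51 -0.16  1.36  1.36]
port 0.62 [263.3 107.5] [ 0.5683 -0.0608  0.145 ]
port 0.44 [257.9 225. ] [ 0.6463 -0.1017  0.145 ]
port 0.4 [262.7 107.4] [ 0.568  -0.0612  0.145 ]
slot 0.79 [267.  137.8] [ 0.5883 -0.0672  0.145 ]
head 0.82 [257.6 105.5] [ 0.5666 -0.0651  0.    ]
head 0.32 [ 18.5 182.6] [ 0.5241 -0.3703  0.    ]
stop 0.61 [236.6 124.8] [ 0.5709 -0.0829  0.145 ]
red 64 [275.3  69.8] [ 0.5495 -0.0432]
red 48 [251.7 145.3] [ 0.5885 -0.0794]
red 139 [257.5 205.5] [ 0.6317 -0.0952]
[262.81072097 110.59555213]
```

View pics/w2.png

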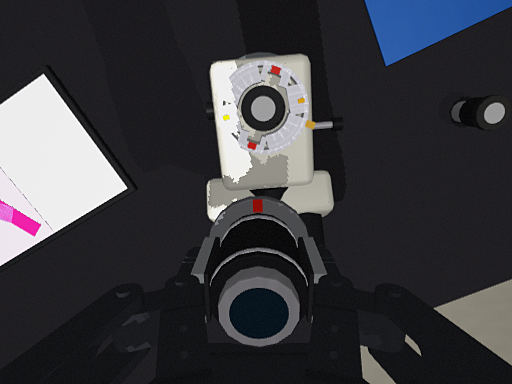

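The wrist view shows the collar at (263,107), with red slot marks at (275,70) and (252,145). The held tube is upright with its lug mark at (257,205). I'll compute the tube's position in the hand relative to the port.

```bash
python3 - <<'E'
from h import *
o=r.get_obs();c=cam("wrist",o);R=Ro.from_rotvec(o["ee_rot"]).as_matrix();p=np.array(o["ee_pos"])
im=cv2.imread("pics/w2.png");z0=p[2]-.037
def circ(mask,z,near):
    cs,_=cv2.findContours(mask.astype(np.uint8),cv2.RETR_LIST,cv2.CHAIN_APPROX_NONE)
    for k in cs:
        if len(k)<40: continue
        (u,v),ax,_=cv2.fitEllipse(k)
        if np.hypot(u-near[0],v-near[1])<15:
            q=np.array([onz(c,t[0],z)[:2] for t in k.astype(float)])
            A=np.c_[2*q,np.ones(len(q))];s=np.linalg.lstsq(A,(q**2).sum(1),rcond=None)[0]
            rad=np.sqrt(s[2]+s[0]**2+s[1]**2);res=np.abs(np.hypot(*(q-s[:2]).T)-rad).mean()
            X=np.array([s[0],s[1],z]);print("circ",len(k),np.round([u,v],1),s[:2].round(4),"D",round(2e3*rad,1),"res",round(res*1e3,2),"tool",(R.T@(X-p)).round(4))
g=im.max(2).astype(int)
for th in(45,60,75,90): 
    print(th);circ(g<th,.145,(263,108));circ(g>th,z0+.083,(259,312)); circ(g<th,z0+.083,(259,312))
for uv,z in(((257.5,205.5),z0+.029),((275.3,69.8),.145),((251.7,145.3),.145)): 
    X=onz(c,uv,z);print(X.round(4),(R.T@(X-p)).round(4))
# yellow marks
E
```

```text
45
circ 76 [262.8 108.1] [ 0.5696 -0.0608] D 18.5 res 0.17 tool [0.0696 0.0022 0.0838]
circ 123 [262.8 107.8] [ 0.5696 -0.0608] D 29.8 res 0.17 tool [0.0696 0.0022 0.0838]
circ 158 [258.5 312.8] [ 0.6314 -0.093 ] D 22.1 res 0.11 tool [-0.     -0.0009 -0.046 ]
circ 234 [258.5 306.5] [ 0.6293 -0.092 ] D 32.0 res 0.68 tool [ 0.0023 -0.0009 -0.046 ]
circ 154 [258.5 312.8] [ 0.6314 -0.093 ] D 21.4 res 0.11 tool [ 0.     -0.0009 -0.046 ]
circ 238 [258.5 306.5] [ 0.6293 -0.092 ] D 32.7 res 0.69 tool [ 0.0023 -0.0009 -0.046 ]
60
circ 73 [262.8 108.2] [ 0.5697 -0.0608] D 18.2 res 0.17 tool [0.0695 0.0022 0.0838]
circ 124 [262.7 107.9] [ 0.5696 -0.0608] D 30.0 res 0.16 tool [0.0695 0.0022 0.0838]
circ 160 [258.5 312.8] [ 0.6314 -0.093 ] D 22.4 res 0.11 tool [-0.     -0.0009 -0.046 ]
circ 234 [258.5 306.6] [ 0.6293 -0.0921] D 31.8 res 0.67 tool [ 0.0023 -0.0009 -0.046 ]
circ 156 [258.5 312.8] [ 0.6314 -0.093 ] D 21.6 res 0.1 tool [ 0.     -0.0009 -0.046 ]
circ 239 [258.5 306.6] [ 0.6294 -0.0921] D 32.6 res 0.69 tool [ 0.0022 -0.0009 -0.046 ]
circ 229 [258.3 297.7] [ 0.6234 -0.0892] D 34.6 res 0
[... 796 characters left out ...]
0.0696 0.0022 0.0838]
circ 162 [258.5 313. ] [ 0.6315 -0.093 ] D 22.7 res 0.1 tool [-0.0001 -0.0008 -0.046 ]
circ 214 [258.5 311.1] [ 0.6309 -0.0928] D 29.3 res 0.13 tool [ 0.0005 -0.0009 -0.046 ]
circ 210 [258.6 297.4] [ 0.6236 -0.0894] D 35.0 res 0.31 tool [ 0.0085 -0.0009 -0.046 ]
circ 158 [258.5 313. ] [ 0.6315 -0.093 ] D 21.9 res 0.1 tool [-0.0001 -0.0008 -0.046 ]
circ 218 [258.5 311. ] [ 0.6309 -0.0928] D 30.1 res 0.14 tool [ 0.0005 -0.0009 -0.046 ]
circ 202 [258.6 301.6] [ 0.6231 -0.0892] D 34.1 res 0.65 tool [ 0.0091 -0.0009 -0.046 ]
[ 0.61   -0.0836  0.2208] [ 0.0234 -0.0014  0.008 ]
[ 0.5503 -0.0425  0.145 ] [0.0947 0.0106 0.0838]
[ 0.5898 -0.079   0.145 ] [ 0.0436 -0.0058  0.0838]
```

Scaled: 0.03 m is 0.48, 0.02 m is 0.32, 0.166 rad / 1.5708 = 0.1057.

nudge_tcp:
  offsets:
    - [[0, 0, 0, 0.32, 0.0528, 0, 0], [0, 0, 0, 0.48, 0, 0, 0], [0, 0, 0, 0.304, 0, 0, 0], [0, 0, 0.1057, 0, 0, 0, 0], [0, 0, 0.1057, 0, 0, 0, 0], [0, 0, 0, 0, 0, 0.32, 0], [0, 0, 0, 0, 0, 0.32, 0], [0, 0, 0, 0, 0, 0, 0], [0, 0, 0, 0, 0, 0, 0], [0, 0, 0, 0, 0, 0, 0]]

```text
time_s: 7.12
ee_pos: [0.5715, -0.0612, 0.19]
ee_rot: [1.179, 2.91, 0.001]
wrist_force: [0.2, -0.2, -1.5]
width: 0.452
grip_force: 60.7
```

```bash
python3 - <<'E'
from h import *
o=r.get_obs();print(np.round(o["ee_pos"],4),np.round(o["wrist_force"],2),np.round(o["moment"],3),Ro.from_rotvec(o["ee_rot"]).as_matrix().round(4).tolist())
im=viewer.grab_frame("side")[120:260,230:400,::-1]
cv2.imwrite("pics/s2.png",cv2.resize(im,None,fx=4,fy=4,interpolation=2))
E
```

```text
[ 0.5715 -0.0612  0.19  ] [ 0.17 -0.15 -1.47] [ 0.035 -0.028 -0.038] [[-0.7182, 0.6958, 0.002], [0.6958, 0.7182, 0.0002], [-0.0013, 0.0015, -1.0]]
```

View pics/s2.png

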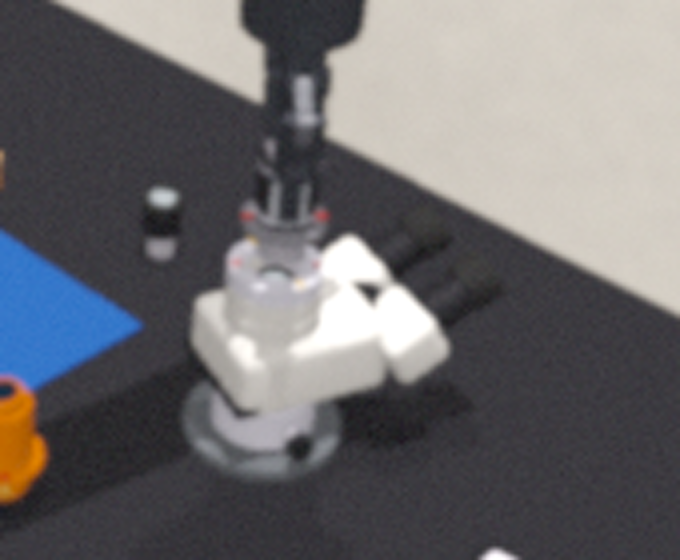

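```bash
python3 - <<'E'
from h import *
for n in("side","top"):
    c=cam(n);im=np.mean([viewer.grab_frame(n).astype(float) for _ in range(4)],0)
    red=np.clip(im[...,0]-np.maximum(im[...,1],im[...,2])-12,0,None)
    a=[-.733*0+.718,-.696] 
    P={}
    for lab,ctr,z,rad in(("tube",(.5715,-.0612),.182,.0237),("port",(.5693,-.061),.145,.0266)):
        pts=[]
        for s in(1,-1):
            u=proj(c,[ctr[0]+s*.725*rad,ctr[1]-s*.688*rad,z])
            yy,xx=np.mgrid[0:384,0:512];w=red*(np.hypot(xx-u[0],yy-u[1])<4)
            if w.sum()<20: print(n,lab,s,"none",u.round(1));continue
            v=np.array([(w*xx).sum(),(w*yy).sum()])/w.sum();X=onz(c,v,z);pts.append(X);print(n,lab,s,u.round(1),v.round(1),X.round(4),int(w.sum()))
        if len(pts)==2:
            d=pts[0]-pts[1];print(" mid",((pts[0]+pts[1])/2).round(4),"ang",np.degrees(np.arctan2(d[1],d[0])).round(1),"len",np.hypot(*d[:2]).round(4))
E
```

```text
side tube 1 [308.8 173.8] [309.9 173.7] [ 0.5913 -0.0792  0.182 ] 420
side tube -1 [290.5 173.5] [291.3 173.7] [ 0.5555 -0.0468  0.182 ] 275
 mid [ 0.5734 -0.063   0.182 ] ang -42.1 len 0.0483
side port 1 none [308.  185.8]
side port -1 [287.8 185.5] [288.6 185.2] [ 0.5526 -0.0433  0.145 ] 65
top tube 1 none [283.4 157.9]
top tube -1 none [270.1 172. ]
top port 1 none [283.2 160.6]
top port -1 none [268.7 175.9]
```

Scaled: 0.003 m is 0.048, 0.0016 m is 0.0256.

nudge_tcp:
  offsets:
    - [[0, 0, 0, 0.0256, 0.0032, 0, 0], [0, 0, 0, 0, 0, 0.048, 0], [0, 0, 0, 0, 0, 0.048, 0], [0, 0, 0, 0, 0, 0.048, 0], [0, 0, 0, 0, 0, 0.048, 0], [0, 0, 0, 0, 0, 0, 0], [0, 0, 0, 0, 0, 0, 0]]

```text
time_s: 8.45
ee_pos: [0.57, -0.06, 0.1769]
ee_rot: [1.179, 2.912, 0.0]
wrist_force: [0.5, 0.7, -1.8]
width: 0.455
grip_force: 60.7
```

```bash
cat > st.py <<'E'
from h import *
o=r.get_obs();R=Ro.from_rotvec(o["ee_rot"]).as_matrix()
print("p",np.round(o["ee_pos"],4),"F",np.round(o["wrist_force"],1),"M",np.round(o["moment"],2),"yawx",np.degrees(np.arctan2(R[1,0],R[0,0])).round(1),"tilt",R[:2,2].round(4),"q7",round(o["q"][6],2),"Ftool",np.round(R.T@np.array(o["wrist_force"]),1))
E
python3 st.py
```

```text
p [ 0.57   -0.06    0.1769] F [ 0.5  0.7 -1.8] M [-0.02  0.01  0.01] yawx 135.9 tilt [0.0002 0.    ] q7 0.95 Ftool [0.1 0.9 1.8]
```

Scaled: 0.002 m is 0.032, 0.001 m is 0.016.

nudge_tcp:
  offsets:
    - [[0, 0, 0, 0, 0, 0.032, 0], [0, 0, 0, 0, 0, 0.032, 0], [0, 0, 0, 0, 0, 0.032, 0], [0, 0, 0, 0, 0, 0, 0], [0, 0, 0, 0, 0, 0.016, 0], [0, 0, 0, 0, 0, 0.016, 0], [0, 0, 0, 0, 0, 0, 0], [0, 0, 0, 0, 0, 0, 0]]

```text
time_s: 9.45
ee_pos: [0.5699, -0.06, 0.1689]
ee_rot: [1.18, 2.912, 0.0]
wrist_force: [-0.9, -0.3, -0.9]
width: 0.455
grip_force: 60.7
```

```bash
python3 st.py
```

```text
p [ 0.5699 -0.06    0.1689] F [-0.9 -0.3 -0.9] M [-0.04  0.05  0.02] yawx 135.9 tilt [0.0001 0.0001] q7 0.95 Ftool [ 0.4 -0.9  0.9]
```

Scaled: 0.001 m is 0.016.

nudge_tcp:
  offsets:
    - [[0, 0, 0, 0, 0, 0.016, 0], [0, 0, 0, 0, 0, 0.016, 0], [0, 0, 0, 0, 0, 0.016, 0], [0, 0, 0, 0, 0, 0, 0], [0, 0, 0, 0, 0, 0, 0]]

```text
time_s: 10.07
ee_pos: [0.57, -0.0601, 0.1661]
ee_rot: [1.179, 2.911, 0.0]
wrist_force: [-1.4, -0.6, 3.6]
width: 0.454
grip_force: 60.7
```

```bash
python3 st.py
```

```text
p [ 0.57   -0.0601  0.1661] F [-1.4 -0.6  3.6] M [ 0.06  0.28 -0.03] yawx 135.9 tilt [0.0006 0.0001] q7 0.95 Ftool [ 0.6 -1.4 -3.6]
```

Scaled: 0.001 m is 0.016.

nudge_tcp:
  offsets:
    - [[0, 0, 0, 0, 0, 0.016, 0], [0, 0, 0, 0, 0, 0.016, 0], [0, 0, 0, 0, 0, 0, 0], [0, 0, 0, 0, 0, 0, 0]]

```text
time_s: 10.58
ee_pos: [0.57, -0.06, 0.164]
ee_rot: [1.179, 2.911, 0.0]
wrist_force: [-1.4, -0.3, 4.3]
width: 0.458
grip_force: 60.7
```

```bash
python3 st.py
```

```text
p [ 0.57  -0.06   0.164] F [-1.4 -0.3  4.3] M [-0.02  0.23 -0.01] yawx 135.9 tilt [0.0004 0.0001] q7 0.96 Ftool [ 0.8 -1.1 -4.3]
```

Scaled: 0.001 m is 0.016, 0.0008 m is 0.0128.

nudge_tcp:
  offsets:
    - [[0, 0, 0, 0, 0, 0.016, 0], [0, 0, 0, 0, 0, 0.016, 0], [0, 0, 0, 0, 0, 0.016, 0], [0, 0, 0, 0, 0, 0.0128, 0], [0, 0, 0, 0, 0, 0, 0], [0, 0, 0, 0, 0, 0, 0]]

```text
time_s: 11.32
ee_pos: [0.5701, -0.0601, 0.1605]
ee_rot: [1.179, 2.911, 0.001]
wrist_force: [-1.9, 0.1, 6.9]
width: 0.454
grip_force: 60.8
```

```bash
python3 st.py
```

```text
p [ 0.5701 -0.0601  0.1605] F [-1.9  0.1  6.9] M [-0.02  0.46  0.04] yawx 135.9 tilt [0.0006 0.0002] q7 0.96 Ftool [ 1.4 -1.3 -6.9]
```

Scaled: 0.06 rad / 1.5708 = 0.0382.

nudge_tcp:
  offsets:
    - [[0, 0, 0.0382, 0, 0, 0, 0], [0, 0, 0.0382, 0, 0, 0, 0], [0, 0, 0.0382, 0, 0, 0, 0], [0, 0, 0, 0, 0, 0, 0]]

```text
time_s: 11.82
ee_pos: [0.5705, -0.06, 0.1606]
ee_rot: [1.437, 2.792, 0.001]
wrist_force: [-0.5, -0.0, 6.5]
width: 0.452
grip_force: 61.1
```

```bash
python3 st.py
```

```text
p [ 0.5705 -0.06    0.1606] F [-0.5 -0.   6.5] M [ 0.01  0.25 -0.05] yawx 125.6 tilt [0.0015 0.0001] q7 0.78 Ftool [ 0.2 -0.4 -6.5]
```

Scaled: 0.1 rad / 1.5708 = 0.0637.

nudge_tcp:
  offsets:
    - [[0, 0, 0.0637, 0, 0, 0, 0], [0, 0, 0.0637, 0, 0, 0, 0], [0, 0, 0.0637, 0, 0, 0, 0], [0, 0, 0.0637, 0, 0, 0, 0], [0, 0, 0.0637, 0, 0, 0, 0], [0, 0, 0.0637, 0, 0, 0, 0], [0, 0, 0.0637, 0, 0, 0, 0], [0, 0, 0.0382, 0, 0, 0, 0], [0, 0, 0, 0, 0, 0, 0], [0, 0, 0, 0, 0, 0, 0]]

```text
time_s: 13.08
ee_pos: [0.5711, -0.0601, 0.1609]
ee_rot: [2.369, 2.06, 0.003]
wrist_force: [-0.8, -0.1, 6.3]
width: 0.452
grip_force: 61.2
```

```bash
python3 st.py
```

```text
p [ 0.5711 -0.0601  0.1609] F [-0.8 -0.1  6.3] M [ 0.04 -0.04  0.01] yawx 82.0 tilt [ 0.003  -0.0001] q7 0.04 Ftool [-0.2 -0.7 -6.3]
```

Scaled: 0.03 rad / 1.5708 = 0.0191.

nudge_tcp:
  offsets:
    - [[0, 0, 0.0191, 0, 0, 0, 0], [0, 0, 0.0191, 0, 0, 0, 0], [0, 0, 0.0191, 0, 0, 0, 0], [0, 0, 0, 0, 0, 0, 0], [0, 0, 0, 0, 0, 0, 0]]

```text
time_s: 13.7
ee_pos: [0.5711, -0.0602, 0.1608]
ee_rot: [2.459, 1.952, 0.003]
wrist_force: [0.3, -0.4, 6.6]
width: 0.457
grip_force: 61.2
```

```bash
python3 st.py
```

```text
p [ 0.5711 -0.0602  0.1608] F [ 0.3 -0.4  6.6] M [ 0.04 -0.08 -0.02] yawx 76.9 tilt [ 0.003  -0.0002] q7 -0.04 Ftool [-0.3  0.4 -6.6]
```

Scaled: 0.02 rad / 1.5708 = 0.0127.

nudge_tcp:
  offsets:
    - [[0, 0, 0.0127, 0, 0, 0, 0], [0, 0, 0.0095, 0, 0, 0, 0], [0, 0, 0, 0, 0, 0, 0], [0, 0, 0, 0, 0, 0, 0]]

```text
time_s: 14.2
ee_pos: [0.5708, -0.06, 0.1608]
ee_rot: [2.493, 1.91, 0.003]
wrist_force: [-0.1, 0.3, 6.7]
width: 0.455
grip_force: 61.2
```

```bash
python3 st.py
```

```text
p [ 0.5708 -0.06    0.1608] F [-0.1  0.3  6.7] M [0.01 0.2  0.09] yawx 74.9 tilt [0.0021 0.    ] q7 -0.08 Ftool [ 0.3 -0.1 -6.7]
```

Scaled: 0.015 rad / 1.5708 = 0.0095.

nudge_tcp:
  offsets:
    - [[0, 0, 0.0095, 0, 0, 0, 0], [0, 0, 0, 0, 0, 0, 0], [0, 0, 0, 0, 0, 0, 0]]

```text
time_s: 14.58
ee_pos: [0.5707, -0.06, 0.1608]
ee_rot: [2.507, 1.892, 0.002]
wrist_force: [-1.5, 0.2, 7.2]
width: 0.455
grip_force: 61.3
```

```bash
python3 st.py
```

```text
p [ 0.5707 -0.06    0.1608] F [-1.5  0.2  7.2] M [0.02 0.23 0.26] yawx 74.1 tilt [ 0.0018 -0.0001] q7 -0.09 Ftool [-0.2 -1.5 -7.2]
```

nudge_tcp:
  offsets:
    - [[0, 0, 0.0095, 0, 0, 0, 0], [0, 0, 0, 0, 0, 0, 0], [0, 0, 0, 0, 0, 0, 0]]

```text
time_s: 14.95
ee_pos: [0.5707, -0.0599, 0.1608]
ee_rot: [2.52, 1.874, 0.002]
wrist_force: [-1.0, 0.5, 7.8]
width: 0.456
grip_force: 61.3
```

```bash
python3 st.py
```

```text
p [ 0.5707 -0.0599  0.1608] F [-1.   0.5  7.8] M [-0.01  0.29  0.53] yawx 73.3 tilt [ 0.0018 -0.0003] q7 -0.11 Ftool [ 0.2 -1.1 -7.8]
```

At the stop, with the moment rising from 0 to 0.53 N m. I'll relax the torque slightly and ease up.

Scaled: -0.001 m is -0.016, -0.0008 m is -0.0128, -0.02 rad / 1.5708 = -0.0127.

nudge_tcp:
  offsets:
    - [[0, 0, -0.0127, 0, 0, 0, 0], [0, 0, 0, 0, 0, -0.016, 0], [0, 0, 0, 0, 0, -0.016, 0], [0, 0, 0, 0, 0, -0.0128, 0], [0, 0, 0, 0, 0, 0, 0], [0, 0, 0, 0, 0, 0, 0]]

```text
time_s: 15.7
ee_pos: [0.5705, -0.0599, 0.1629]
ee_rot: [2.503, 1.897, 0.002]
wrist_force: [4.2, 0.1, -0.7]
width: 0.455
grip_force: 60.5
```

```bash
python3 st.py
```

```text
p [ 0.5705 -0.0599  0.1629] F [ 4.2  0.1 -0.7] M [-0.06 -1.14  0.2 ] yawx 74.3 tilt [ 0.0014 -0.0001] q7 -0.09 Ftool [1.2 4.  0.7]
```

Scaled: -0.012 rad / 1.5708 = -0.0076.

nudge_tcp:
  offsets:
    - [[0, 0, -0.0076, 0, 0, 0, 0], [0, 0, 0, 0, 0, 0, 0], [0, 0, 0, 0, 0, 0, 0]]

```text
time_s: 16.08
ee_pos: [0.5704, -0.06, 0.1635]
ee_rot: [2.492, 1.912, 0.002]
wrist_force: [4.0, -0.3, 5.3]
width: 0.452
grip_force: 60.9
```

```bash
python3 st.py
```

```text
p [ 0.5704 -0.06    0.1635] F [ 4.  -0.3  5.3] M [ 0.03 -0.91  0.08] yawx 75.0 tilt [0.0013 0.0003] q7 -0.08 Ftool [ 0.8  4.  -5.3]
```

Scaled: -0.0006 m is -0.0096.

nudge_tcp:
  offsets:
    - [[0, 0, 0, 0, 0.0096, -0.0096, 0], [0, 0, 0, 0, 0, 0, 0], [0, 0, 0, 0, 0, 0, 0]]

```text
time_s: 16.45
ee_pos: [0.5704, -0.06, 0.1636]
ee_rot: [-2.492, -1.912, -0.0]
wrist_force: [2.4, 0.1, 6.1]
width: 0.455
grip_force: 60.9
```

```bash
python3 st.py
```

```text
p [ 0.5704 -0.06    0.1636] F [2.4 0.1 6.1] M [ 0.14 -0.6  -0.03] yawx 75.0 tilt [-0.0001  0.0004] q7 -0.08 Ftool [ 0.7  2.3 -6.1]
```

Scaled: -0.0007 m is -0.0112, 0.0006 m is 0.0096.

nudge_tcp:
  offsets:
    - [[0, 0, 0, 0, 0.0096, -0.0112, 0], [0, 0, 0, 0, 0, 0, 0], [0, 0, 0, 0, 0, 0, 0]]

```text
time_s: 16.82
ee_pos: [0.5705, -0.06, 0.1639]
ee_rot: [-2.491, -1.912, 0.001]
wrist_force: [0.2, 1.7, 4.8]
width: 0.452
grip_force: 61.0
```

```bash
python3 st.py
```

```text
p [ 0.5705 -0.06    0.1639] F [0.2 1.7 4.8] M [ 0.35 -0.1   0.08] yawx 75.0 tilt [-0.0013  0.0005] q7 -0.08 Ftool [ 1.7 -0.2 -4.8]
```

nudge_tcp:
  offsets:
    - [[0, 0, -0.0191, 0, 0, 0, 0], [0, 0, 0, 0, 0, 0, 0], [0, 0, 0, 0, 0, 0, 0]]

```text
time_s: 17.2
ee_pos: [0.5705, -0.0603, 0.1639]
ee_rot: [-2.463, -1.949, 0.001]
wrist_force: [-1.4, 2.1, 5.2]
width: 0.455
grip_force: 61.1
```

```bash
python3 st.py
```

```text
p [ 0.5705 -0.0603  0.1639] F [-1.4  2.1  5.2] M [0.36 0.34 0.05] yawx 76.7 tilt [-0.0013  0.0002] q7 -0.05 Ftool [ 1.7 -1.8 -5.2]
```

Scaled: -0.0003 m is -0.0048, 0.025 rad / 1.5708 = 0.0159.

nudge_tcp:
  offsets:
    - [[0, 0, 0.0159, 0, 0, 0, 0], [0, 0, 0, 0, 0, -0.0048, 0], [0, 0, 0, 0, 0, 0, 0]]

```text
time_s: 17.58
ee_pos: [0.5707, -0.0604, 0.1641]
ee_rot: [-2.488, -1.918, 0.001]
wrist_force: [-1.3, 0.8, 3.4]
width: 0.455
grip_force: 61.0
```

```bash
python3 st.py
```

```text
p [ 0.5707 -0.0604  0.1641] F [-1.3  0.8  3.4] M [ 0.24  0.34 -0.04] yawx 75.3 tilt [-0.0008 -0.0001] q7 -0.07 Ftool [ 0.5 -1.5 -3.4]
```

nudge_tcp:
  offsets:
    - [[0, 0, 0, 0, 0, 0, 0.5], [0, 0, 0, 0, 0, 0, 0.6], [0, 0, 0, 0, 0, 0, 0.8], [0, 0, 0, 0, 0, 0, 1], [0, 0, 0, 0, 0, 0, 1], [0, 0, 0, 0, 0, 0, 1]]

```text
time_s: 18.32
ee_pos: [0.5711, -0.0603, 0.1645]
ee_rot: [2.488, 1.918, 0.0]
wrist_force: [-0.0, 0.2, -0.0]
width: 1.0
grip_force: 0.0
```

```bash
python3 st.py
```

```text
p [ 0.5711 -0.0603  0.1645] F [-0.   0.2 -0. ] M [-0.04 -0.01 -0.04] yawx 75.3 tilt [0.0001 0.    ] q7 -0.07 Ftool [ 0.2 -0.1  0. ]
```

Rise straight up and inspect.

Scaled: -0.05 m is -0.8, -0.03 m is -0.48.

nudge_tcp:
  offsets:
    - [[0, 0, 0, 0, 0, -0.32, 1], [0, 0, 0, 0, 0, -0.8, 1], [0, 0, 0, 0, 0, -0.8, 1], [0, 0, 0, 0, 0, -0.48, 1], [0, 0, 0, 0, 0, 0, 1], [0, 0, 0, 0, 0, 0, 1]]

```text
time_s: 19.08
ee_pos: [0.5706, -0.0603, 0.3136]
ee_rot: [-2.487, -1.918, 0.001]
wrist_force: [-0.4, -0.7, -0.6]
width: 1.002
grip_force: 0.0
```

```bash
python3 - <<'E'
from w import *
c,b=look("w3",[("tube_grip",.182),("phototube",.127)],.156)
s=viewer.grab_frame("side")[120:260,230:400,::-1]
cv2.imwrite("pics/f.png",np.hstack([cv2.resize(b[60:340,110:410],(400,373)),cv2.resize(s,(400,373),interpolation=2)]))
E
```

```text
19.075 [ 0.5706 -0.0603  0.3136] [-0.53  0.14  0.67  1.54 -0.09  1.49 -0.12]
tube_grip 0.75 [111.9 133.1] [0.4576 0.0171 0.182 ]
tube_grip 0.63 [260.7 182.3] [ 0.5718 -0.0588  0.182 ]
phototube 0.87 [130.9 129.1] [0.452  0.0171 0.127 ]
phototube 0.85 [259.5 167.5] [ 0.5714 -0.0565  0.127 ]
red 22 [127.1 116.4] [0.465  0.0285]
red 36 [258.  155.9] [ 0.5743 -0.0391]
red 14 [234.4 163.9] [ 0.5499 -0.0408]
```

View pics/f.png

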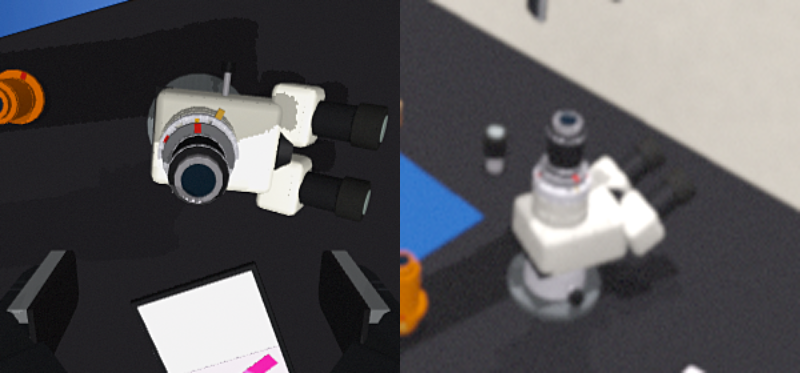

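In the final view the tube stands upright in the collar. Its red mark (197,128) lines up with the yellow stop mark (197,119), a turn past the collar's red slot mark (166,138). The gripper is clear, so I'm handing in.

```bash
python3 -c "
from workcell import workorder
print(workorder.close_job())"
```

```text
the job is handed in; nothing more can be done
None
```

The phototube is in the photo port, turned clockwise to the stop, sprung up to about the 18 mm locked depth and released; the job was handed in with about 19 s on the robot clock, and no verdict came back.

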